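# Seat a drilling template over the locating pin of a jig

### The arm

A 6-joint arm with a two-finger parallel gripper is mounted at the origin on a cart in front of the work surface, level with it; the furniture and walls round the work are solid. World frame = base frame: x ahead of the robot, y to its left, z up, the work surface at z = 0. Lengths are in m, angles in rad, forces in N, time in s.
With the tool pointing down it reaches from about 0.225 to 0.875 m from the base axis. Payload 3.4 kg.
Tool frame: the origin (TCP) lies between the finger pads; the fingertips stand 11 mm ahead of it and the grasp point (between the pads) lies 8 mm behind it; x points along the fingers, z is the direction in which the jaws open and shut, and the axes are right-handed (so a half turn about x gives the same grasp; the last joint's range is limited). The gripper opens to 85 mm and grips with 20 to 120 N. Pads are 22 mm wide; open, the fingers measure 114 mm over their backs; the gripper's body (76 mm by 85 mm) begins 54 mm behind the grasp point. The pads swing forward as they close: fully open they stand 13 mm farther back than shut.
Start: joints at [-0.121, 0.276, 1.505, -0, 1.361, -0.121], TCP at [0.575, -0, 0.242] pointing down, gripper open.
Joint ranges: [-2.89, 2.89], [-0.75, 2.08], [0.22, 2.7], [-1.18, 4.32], [0.11, 2.71], [-2.7, 2.7]. Speed limits (rad/s): [2.57, 2.57, 3.14, 3.14, 3.14, 3.14].

### API

Orientations are given as a unit quaternion [w, x, y, z].
In Python, from cell import get_obs, snapshot, camera_info, finish_job gives the robot as it stands. The module is installed in compiled form; this text tells all that it offers.
- The arm moves only by the tool arm_command, never from a script. Its argument "deltas" is a list of rows, each an object with "offset": the shift along the world's x, y, z in cm, a list of three; "angular": the turn, a rotation vector about the world's x, y, z in rad, a list of three. A call has 1 to 12 rows; each row is the pose to reach, as a shift and turn from the pose commanded when the call began; what a row does not reach only later rows make up. A row lasts 1/10 s, in which the tool goes at most 50 mm and 8.59 degrees, less where a joint would pass 70% of its speed; a pose out of reach is approached as far as the arm can. A call with a gripper value outside its range is refused whole. "fingers" is the closure, from 0 (fully open) to 1 (shut), set as the call begins (left out, the last holds). The fingers move at their own pace and stop on an object; "squeeze" is the grip in N (left out, the last holds). Time passes only in rows, so rows that repeat a pose let the fingers close. It gives the time, the measured TCP pose, the force and the opening at its end, in the units of the state.
- get_obs(): the state, without advancing time (a new reading comes with each control period).
- snapshot(name): name is "scene" or "side" or "wrist"; returns (picture, depth): 480x640x3 uint8, blue, green, red; 480x640 float32, m along the optical axis (not along the pixel's ray), 0 where there is no reading.
- camera_info(name): a dict with "fx", "fy", "cx", "cy" (pixels), "R" (3x3) and "t" (3): a world point X has camera coordinates R X + t. Camera axes: x right, y down, z forward; pixel columns grow to the right and rows downward; lengths in m; the calibration is good to about 2 mm. A picture is of the moment at which its call begins: read the wrist's pose just before it. camera_info takes no time and is no camera call; for the wrist camera it gives the pose at the moment of the call.
- finish_job(): hands the job in, once; it reports no verdict.
The state is a dict: "time": time; "qpos": joint angles; "dq": joint speeds; "tau": joint torques, N m; "ee_pos": TCP position; "tcp_rot": TCP orientation; "wrist_force": force on the tool from outside, world axes, zero at the start; "moment": the same for the moment, N m; "gripper_width": opening from 0.0 (shut) to 1.0 (fully open).
Only numpy, scipy, OpenCV 4.12 (cv2) and the standard library are available. Lean on these libraries where they do the work, as an engineer would, in place of code of your own. Each camera call takes 0.05 s, during which the arm holds its last target.

### The job

Fit the loose drilling template on the drilling jig: lay it with one long side along the fence, turned so that it lies over the bed and not off its end, and slide it with light pressure until the large hole near its end drops over the steel locating pin. The pin can stand anywhere along its slot, so feel for it and never force it; leave the template flat on the bed, let go, and leave the other things where they are.

Things in the scene. Friction and masses are not known exactly. Their poses are not given: they have to be found in the camera images.
- grip (a point): Centre of the wooden grip bar, 20 (x) x 50 (y) x 30 mm (z), on the middle of the loose drilling template, a plywood plate 70 (x) x 160 (y) x 8 mm (z), about 0.2 kg, that starts flat on the bench. The point is 23 mm above the plate's underside, 15 mm above its top face. Axes: y along plate and bar, z up.
- hole (a point): Centre, at the plate's underside, of the template's large through hole (12 mm across, 8 mm deep), on the plate's centre line 45 mm from its middle towards -y, 35 mm from that end. The four other holes are only 6 mm and of no concern. Same axes as grip.
- drill_template: The same template as a whole; origin at the middle of the plate's underside, 23 mm straight below grip. Same axes.
- jig: Drilling jig, fixed: plywood board 120 (x) x 220 (y) x 18 mm (z), origin at the middle of its underside; its top is the bed. A dark fence, 12 mm above the bed, 16 mm thick, runs along y, inner face at jig x = 30.6 mm. With the template home its axes point the same way as the jig's and its +x long side is 0 to 1.6 mm from the fence.
- slot_mid (a point): Middle of the slot (along jig y) at bed height, jig (-5, -45, 18) mm; axes as the jig. In it a fixed steel pin, 10 mm in diameter, stands 7 mm above the bed, its top coned to 6 mm over the last 2 mm. It is on the slot's centre line, anywhere up to 16 mm either way along y from this point; its place is not measured. Resting on the pin, the template's underside is 7 mm above the bed.
- wood_block: Bystander: wooden block 46 x 82 x 30 mm lying on the bench, origin under its middle.
- cork_block: Bystander: cork sanding block 65 x 110 x 29 mm lying on the bench, origin under its middle.
- tape_measure: Bystander: tape measure 64 x 103 x 36 mm lying on the bench, origin under its middle.

How it is judged:
By the outcome, as a careful person would: the job done as asked, in the order asked, and still so for the second after the job is handed in, with the robot touching nothing.
It also fails if it takes over 64 s, if anything falls off the work surface, if the arm or the gripper's body presses on something with over 40 N, if the wrist force passes 120 N, or if a joint passes its speed limit or range.

## Working session

There is one attempt and no reset: what is moved stays moved. The work goes in short steps, Python scripts to look and compute and a tool call to move; the robot and the scene stay as the last step left them, time stands still between calls to the robot, and variables do not carry over. Pictures are saved under pics/ and viewed, and the job is handed in when it is done.

Besides the shell and the picture viewer there is one more tool, called after "Request:" as name(argument=value, ...), one argument or row to a line, values as JSON. arm_command: Moves the arm, as the interface text tells. Its arguments: {"type":"object","properties":{"deltas":{"type":"array","items":{"type":"object","properties":{"offset":{"type":"array","items":{"type":"number"}},"angular":{"type":"array","items":{"type":"number"}}}}},"fingers":{"type":"number"},"squeeze":{"type":"number"}},"required":["deltas"]}

```bash
mkdir -p pics; cat > h.py <<'E'
import numpy as np, cv2
from cell import get_obs, snapshot, camera_info, finish_job
def snap(n,f):
    ci=camera_info(n); im,d=snapshot(n); cv2.imwrite('pics/%s.png'%f,im); np.savez('pics/%s.npz'%f,d=d,im=im,**{k:np.array(ci[k]) for k in('fx','fy','cx','cy','R','t')}); return ci,im,d
def load(f):
    z=np.load('pics/%s.npz'%f); return z,z['im'],z['d']
def ray(ci,u,v,z):
    R=np.array(ci['R']);t=np.array(ci['t']);c=-R.T@t
    r=R.T@np.array([(u-ci['cx'])/ci['fx'],(v-ci['cy'])/ci['fy'],1]); return c+r*(z-c[2])/r[2]
def cloud(ci,d):
    v,u=np.mgrid[:480,:640];P=np.stack([(u-ci['cx'])/ci['fx']*d,(v-ci['cy'])/ci['fy']*d,d],-1)
    return (P-np.array(ci['t']))@np.array(ci['R'])
def proj(ci,X):
    p=np.array(ci['R'])@np.array(X)+np.array(ci['t']); return ci['fx']*p[0]/p[2]+ci['cx'],ci['fy']*p[1]/p[2]+ci['cy']
E
python3 - <<'E'
from h import *
for n in('scene','side','wrist'):
    ci,im,d=snap(n,n+'0'); print(n,-np.array(ci['R']).T@ci['t'],ci['fx'])
print(get_obs())
E
```

```text
scene [-0.45711809  0.44661287  1.17687853] 577.650887951974
side [ 0.05480095 -1.27156939  0.61295324] 502.8386553844244
wrist [0.57538375 0.08268219 0.37321106] 420.66458149283187
{'time': 0.15, 'qpos': array([-1.20990833e-01,  2.76447177e-01,  1.50581769e+00, -2.98296852e-05,
        1.36065955e+00, -1.21016486e-01]), 'dq': array([ 0.00069339, -0.00099094, -0.00438049,  0.00043431,  0.00035292,
        0.00123323]), 'tau': array([ 9.65923646e-04, -4.17143512e+01, -2.46032345e+01, -1.26433165e-04,
        7.58384820e-03, -3.43765259e-05]), 'ee_pos': array([5.74645797e-01, 3.25589498e-05, 2.41649669e-01]), 'tcp_rot': array([7.06637970e-01, 3.53218612e-05, 7.07575278e-01, 5.78748490e-05]), 'wrist_force': array([-0.69133914, -1.50822999, -0.53080159]), 'moment': array([-0.01283286,  0.02890525, -0.00606352]), 'gripper_width': 1.0065345891504103}
```

View pics/scene0.png

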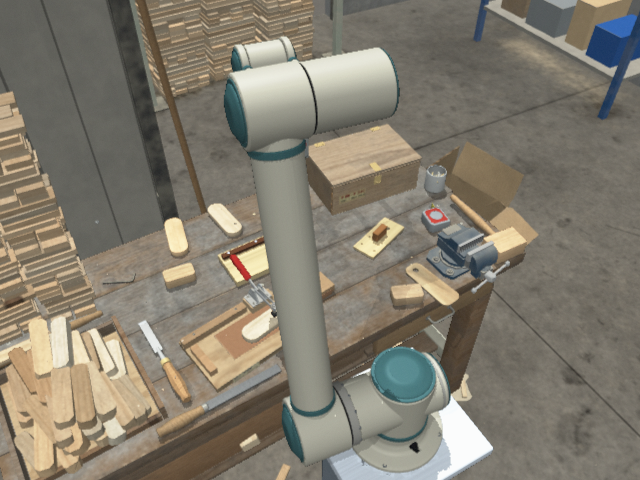

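View pics/side0.png

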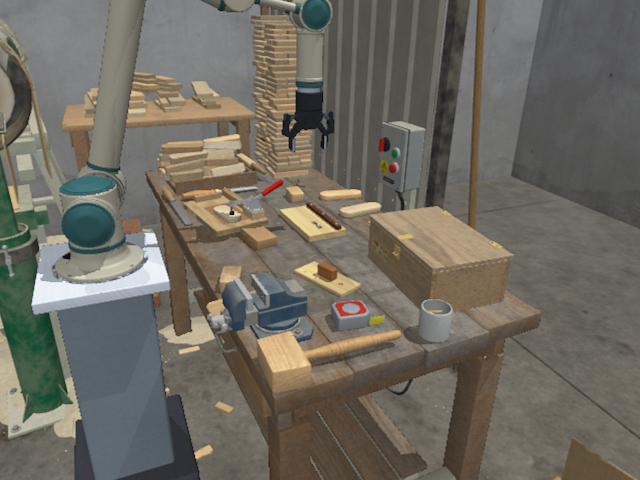

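View pics/wrist0.png

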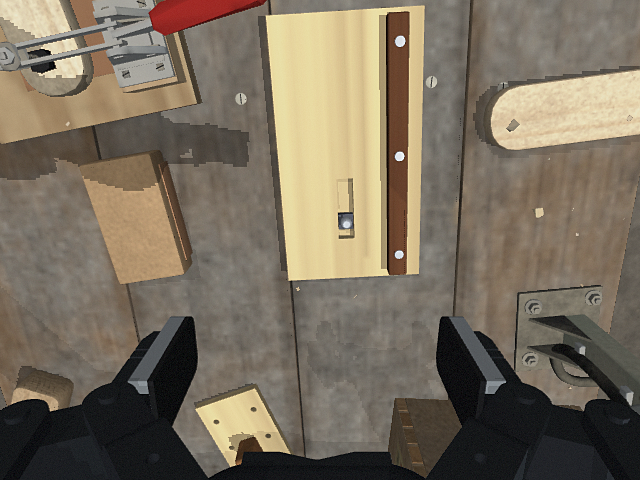

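The wrist view shows the jig, with its fence on the right, its slot at the bottom and the pin at about (345,221). The template is at the lower left and partly hidden.

```bash
python3 - <<'E'
from h import *
z,im,d=load('wrist0'); P=cloud(z,d)
for n,u,v in [('TL',265,16),('TR',424,6),('BL',288,279),('BR',419,273)]: print(n,ray(z,u,v,.018),P[v,u])
for n,u,v in [('fTL',389,12),('fTR',409,12),('fBL',387,274),('fBR',406,274)]: print(n,ray(z,u,v,.030),P[v,u])
print('pin',ray(z,345.5,223,.025),P[223,345]); print('slot',ray(z,345,179,.018),ray(z,346,238,.018))
print('bed',P[150,320], 'R',np.array(z['R']))
z,im,d=load('scene0');P=cloud(z,d)
for u,v in[(380,232),(355,247),(381,219),(404,233),(372,256)]:print(u,v,P[v,u])
z,im,d=load('side0');P=cloud(z,d)
for u,v in[(327,270),(296,268),(315,262),(360,280),(340,292)]:print(u,v,P[v,u])
E
```

```text
TL [0.53573398 0.13904558 0.018     ] [0.53378762 0.14181239 0.00056309]
TR [0.65568694 0.14587682 0.018     ] [0.65556701 0.14578245 0.01853049]
BL [ 0.54869889 -0.07880718  0.018     ] [ 0.54883779 -0.0779666   0.01984893]
BR [ 0.66904501 -0.07258617  0.018     ] [ 0.67337061 -0.079757    0.00159515]
fTL [0.6277455  0.13981999 0.03      ] [0.6296579  0.14190683 0.01746495]
fTR [0.64234602 0.13982882 0.03      ] [0.6446848  0.14182477 0.0180127 ]
fBL [ 0.63757087 -0.06835316  0.03      ] [ 0.63958228 -0.07323831  0.01889902]
fBR [ 0.65442583 -0.06832479  0.03      ] [ 0.65713247 -0.07349573  0.0182474 ]
pin [ 0.60001791 -0.02265292  0.025     ] [ 0.5995543  -0.02251648  0.02545308]
slot [0.59919119 0.01438472 0.018     ] [ 0.60127901 -0.03874682  0.018     ]
bed [0.57779657 0.03881    0.01837374] R [[ 9.99998015e-01  9.00458291e-04 -1.77768647e-03]
 [ 1.41857858e-03 -9.48190443e-01  3.17699340e-01]
 [-1.39951032e-03 -3.17701231e-01 -9.48189838e-01]]
380 232 [ 0.49127163 -0.28637932  0.04201455]
355 247 [ 0.50326236 -0.21236833  0.00687088]
381 219 [ 0.5688971  -0.34472896  0.00400173]
404 233 [ 0.49235387 -0.37631226 -0.0045248 ]
372 256 [ 0.44912083 -0.23502681  0.00778973]
327 270 [ 0.49891733 -0.31145472  0.03594938]
296 268 [ 0.45806488 -0.21065952 -0.00173514]
315 262 [ 0.5080432  -0.21673394  0.00919986]
360 280 [ 5.81429758e-01 -3.27108328e-01  1.28826236e-05]
340 292 [ 0.50362613 -0.37616727  0.01049122]
```

```bash
python3 - <<'E'
from h import *
for f in('scene0','side0'):
    z,im,d=load(f);P=cloud(z,d);ok=(d>0)
    for x in np.arange(.3,.9,.1):
        print(f,'%.1f'%x,[ '%.2f'%P[...,2][ok&(abs(P[...,0]-x)<.05)&(abs(P[...,1]-y)<.05)&(P[...,2]<.4)].max(initial=-9) for y in (-.6,-.5,-.4,-.3,-.2,-.1,0)])
E
```

```text
scene0 0.3 ['0.05', '0.11', '0.11', '0.03', '0.04', '0.01', '0.01']
scene0 0.4 ['0.04', '0.09', '0.09', '0.02', '0.01', '0.03', '0.03']
scene0 0.5 ['0.04', '0.04', '0.04', '0.04', '0.01', '0.03', '0.02']
scene0 0.6 ['0.07', '0.13', '0.13', '0.13', '0.13', '0.01', '0.04']
scene0 0.7 ['0.06', '0.13', '0.13', '0.13', '0.22', '-9.00', '0.02']
scene0 0.8 ['-9.00', '0.13', '0.13', '0.13', '0.23', '0.00', '0.02']
scene0 0.9 ['-9.00', '-9.00', '0.12', '0.13', '-9.00', '0.00', '0.01']
side0 0.3 ['0.05', '0.11', '0.11', '0.03', '0.03', '0.01', '0.02']
side0 0.4 ['0.04', '0.09', '0.09', '0.01', '0.01', '0.03', '0.03']
side0 0.5 ['0.04', '0.04', '0.04', '0.04', '0.01', '0.03', '0.40']
side0 0.6 ['0.07', '0.13', '0.13', '0.13', '0.12', '0.03', '0.40']
side0 0.7 ['0.00', '0.13', '0.13', '0.13', '0.33', '0.33', '0.02']
side0 0.8 ['0.00', '0.13', '0.13', '0.13', '0.33', '0.33', '0.02']
side0 0.9 ['0.00', '0.00', '-0.73', '0.13', '0.13', '-0.56', '0.00']
```

Request:
arm_command(
  deltas=[
    {"offset":[-1,-4,0]},
    {"offset":[-2,-8.5,0]},
    {"offset":[-3,-13,0]},
    {"offset":[-4.5,-18,0]},
    {"offset":[-6,-23,0]},
    {"offset":[-7,-28,0]},
    {"offset":[-8,-32,0]},
    {"offset":[-8,-32,0]},
    {"offset":[-8,-32,0]},
  ],
)

```text
schema error: expected keys offset, angular
```

```bash
python3 - <<'E'
from h import *
snap('wrist','wrist1'); print(get_obs()['ee_pos'],get_obs()['wrist_force'])
E
```

```text
[5.74712485e-01 1.37674874e-05 2.41747670e-01] [ 0.53333262 -0.36204968 -0.89074795]
```

View pics/wrist1.png

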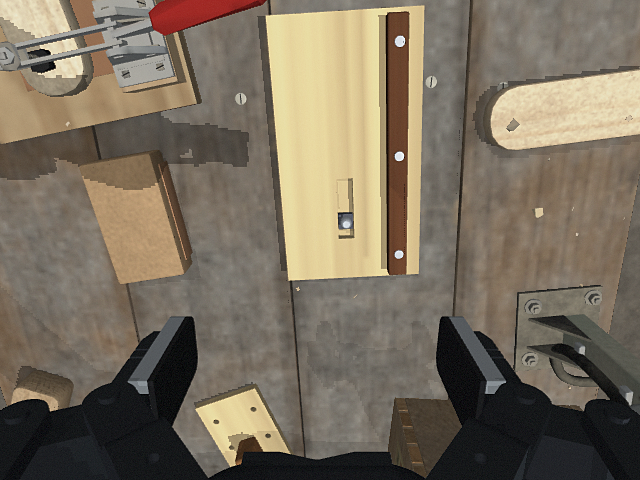

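The move was refused because each row needs an "angular" value, so the view has not changed. I'll resend it.

Request:
arm_command(
  deltas=[
    {"offset":[-1,-4,0],"angular":[0,0,0]},
    {"offset":[-2,-8.5,0],"angular":[0,0,0]},
    {"offset":[-3,-13,0],"angular":[0,0,0]},
    {"offset":[-4.5,-18,0],"angular":[0,0,0]},
    {"offset":[-6,-23,0],"angular":[0,0,0]},
    {"offset":[-7,-28,0],"angular":[0,0,0]},
    {"offset":[-8,-32,0],"angular":[0,0,0]},
    {"offset":[-8,-32,0],"angular":[0,0,0]},
    {"offset":[-8,-32,0],"angular":[0,0,0]},
  ],
)

```text
time: 1.1
ee_pos: [0.4944, -0.3209, 0.2418]
tcp_rot: [0.707, 0.001, 0.707, -0.001]
wrist_force: [-0.3, 0.2, -0.1]
gripper_width: 0.997
```

```bash
python3 - <<'E'
from h import *
snap('wrist','wrist2'); print(get_obs()['ee_pos'],get_obs()['wrist_force'])
E
```

```text
[ 0.49476976 -0.31972727  0.24192028] [-0.39762063  1.112013   -0.72419724]
```

View pics/wrist2.png

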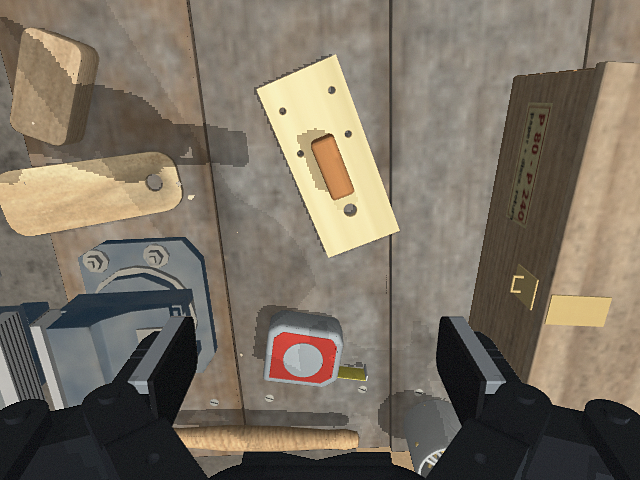

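The template is clear in this view. Its corners are at about (257,90), (336,55), (399,231) and (329,257). The grip bar is at (333,166) and the large hole at (350,210), at the near (-y) end. The tape measure is 60 px below.

```bash
python3 - <<'E'
from h import *
z,im,d=load('wrist2'); P=cloud(z,d)
c=np.array([ray(z,*p,.008) for p in[(257,90),(336,55),(399,231),(329,257)]]);print(c, np.linalg.norm(np.diff(c[[0,1,2,3,0]],axis=0),axis=1),c.mean(0))
print('hole',ray(z,350,210,.008))
hsv=cv2.cvtColor(im,cv2.COLOR_BGR2HSV)
print(hsv[170,333],hsv[100,300])
m=(abs(P[...,2]-.038)<.006); m[:, :290]=0;m[:,370:]=0;m[:110]=0;m[220:]=0
v,u=np.nonzero(m);print(len(u),u.min(),u.max(),v.min(),v.max())
Q=P[m];print(np.median(Q[:,2]));r=cv2.minAreaRect((Q[:,:2]*1000).astype(np.float32));print('bar',r)
m2=(abs(P[...,2]-.008)<.005)&(hsv[...,2]>150)&(hsv[...,1]>50)
n,l,s,cc=cv2.connectedComponentsWithStats(m2.astype(np.uint8));k=1+s[1:,4].argmax();Q=P[l==k];print(s[k],np.median(Q[:,2]),cv2.minAreaRect((Q[:,:2]*1000).astype(np.float32)))
# jig refine
z,im,d=load('wrist0');P=cloud(z,d)
a=.056;X=np.array([np.cos(a),np.sin(a)]);Y=np.array([-X[1],X[0]])
C=np.array([ray(z,*p,.018)[:2] for p in[(265,16),(424,6),(288,279),(419,273)]]);o=C.mean(0);print('jig',o,(C-o)@np.c_[X,Y])
print('slotmid exp',o-.005*X-.045*Y)
p=np.array([.6000,-.0227]);print('pin jig',(p-o)@X,(p-o)@Y)
E
```

```text
[[ 0.44632888 -0.23444066  0.008     ]
 [ 0.51087327 -0.20804567  0.008     ]
 [ 0.57030189 -0.35631179  0.008     ]
 [ 0.50660399 -0.38167286  0.008     ]] [0.06973288 0.15973291 0.06856097 0.15909246] [ 0.50852701 -0.29511774  0.008     ]
hole [ 0.52511132 -0.33643013  0.008     ]
[ 14 144 207] [ 25  65 247]
1528 311 353 136 199
0.03786548538957529
bar ((507.96380615234375, -294.52777099609375), (20.045822143554688, 50.015281677246094), 22.14148712158203)
[  256    55   144   203 13137] 0.00814359256628851 ((508.06927490234375, -294.767822265625), (70.16746520996094, 160.4940643310547), 22.08458709716797)
jig [0.60229121 0.03338226] [[-0.06053884  0.10922294]
 [ 0.05960844  0.10932962]
 [-0.05978763 -0.10901398]
 [ 0.06071803 -0.10953858]]
slotmid exp [ 0.59981773 -0.01182705]
pin jig -0.005426580022210913 -0.05586610663641485
```

```bash
python3 - <<'E'
from h import *
z,im,d=load('wrist0');P=cloud(z,d);hsv=cv2.cvtColor(im,cv2.COLOR_BGR2HSV)
print(hsv[100,398],hsv[100,384],hsv[100,340])
roi=np.zeros(d.shape,bool);roi[0:290,255:435]=1
f=roi&(abs(P[...,2]-.030)<.003)&(hsv[...,2]<130)
n,l,s,_=cv2.connectedComponentsWithStats(f.astype(np.uint8));k=1+s[1:,4].argmax();Q=P[l==k];r=cv2.minAreaRect((Q[:,:2]*1000).astype(np.float32));print('fence',s[k],r,np.median(Q[:,2]))
L=[];Rr=[]
for v in range(20,270,5):
    us=np.nonzero(l[v]==k)[0]
    if len(us): L.append(ray(z,us.min()-.5,v,.030)[:2]);Rr.append(ray(z,us.max()+.5,v,.030)[:2])
for A in(L,Rr):
    A=np.array(A);p=np.polyfit(A[:,1],A[:,0],1);print('edge yaw',-p[0],'x at y=0.0334',np.polyval(p,.0334))
b=roi&(P[...,2]>.012)&(P[...,2]<.034);Q=P[b];print('board',cv2.minAreaRect((Q[:,:2]*1000).astype(np.float32)))
for v in range(0,0):pass
L=[]
for v in range(30,265,5):
    us=np.nonzero(b[v]&(hsv[v,:,2]>100))[0];L.append(ray(z,us.min()-.5,v,.018)[:2])
A=np.array(L);p=np.polyfit(A[:,1],A[:,0],1);print('left yaw',-p[0],np.polyval(p,.0334))
crop=cv2.resize(im[170:250,320:375],None,fx=8,fy=8,interpolation=cv2.INTER_NEAREST);cv2.imwrite('pics/pin.png',crop)
E
```

```text
[ 12 144 101] [ 21  83 172] [ 21  85 220]
fence [ 387   12   22  263 4994] ((640.6468505859375, 35.54150390625), (16.26106071472168, 209.7738494873047), 3.314826250076294) 0.030022338574454584
edge yaw 0.05706642724908636 x at y=0.0334 0.6324596153695944
edge yaw 0.05785581451548062 x at y=0.0334 0.6484515882522667
board ((602.744873046875, 27.79914093017578), (120.43305969238281, 231.23448181152344), 3.3712656497955322)
left yaw 0.05868299170868442 0.5421597853074025
```

View pics/pin.png

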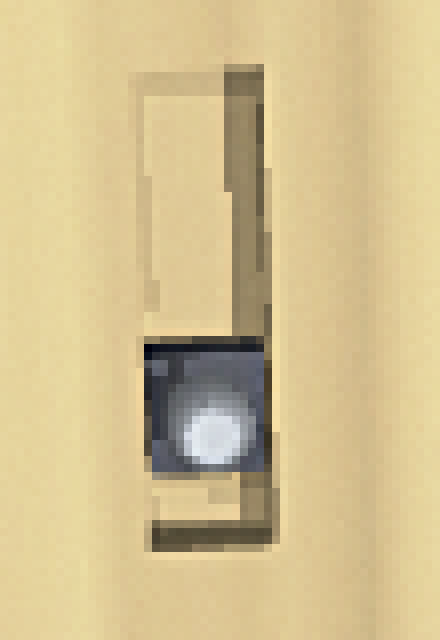

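Request:
arm_command(
  deltas=[
    {"offset":[0.4,1,-3],"angular":[0,0,0.12]},
    {"offset":[0.9,2,-7],"angular":[0,0,0.25]},
    {"offset":[1.33,2.54,-11],"angular":[0,0,0.386]},
    {"offset":[1.33,2.54,-15],"angular":[0,0,0.386]},
    {"offset":[1.33,2.54,-17],"angular":[0,0,0.386]},
    {"offset":[1.33,2.54,-17],"angular":[0,0,0.386]},
    {"offset":[1.33,2.54,-17],"angular":[0,0,0.386]},
  ],
)

```text
time: 1.85
ee_pos: [0.509, -0.2935, 0.0728]
tcp_rot: [0.694, -0.136, 0.694, 0.136]
wrist_force: [-0.6, -1.1, -0.6]
gripper_width: 1.001
```

The template's big hole end already points to -y, so no half turn is needed. The jig yaw is about 0.0575 rad. The pin's shiny top is at about (347,224), close to jig y = -57 mm. Next I'll go down and grip the bar.

Request:
arm_command(
  deltas=[
    {"offset":[-0.1,-0.1,-2.5],"angular":[0,0,0]},
    {"offset":[-0.1,-0.1,-4.5],"angular":[0,0,0]},
    {"offset":[-0.1,-0.1,-4.9],"angular":[0,0,0]},
    {"offset":[-0.1,-0.1,-4.9],"angular":[0,0,0]},
  ],
)

```text
time: 2.25
ee_pos: [0.5081, -0.2958, 0.0244]
tcp_rot: [0.694, -0.136, 0.694, 0.135]
wrist_force: [0.2, -0.2, 0.1]
gripper_width: 0.997
```

Request:
arm_command(
  deltas=[
    {"offset":[0,0,0],"angular":[0,0,0]},
    {"offset":[0,0,0],"angular":[0,0,0]},
    {"offset":[0,0,0],"angular":[0,0,0]},
    {"offset":[0,0,0],"angular":[0,0,0]},
    {"offset":[0,0,0],"angular":[0,0,0]},
    {"offset":[0,0,0],"angular":[0,0,0]},
    {"offset":[0,0,0],"angular":[0,0,0]},
    {"offset":[0,0,0],"angular":[0,0,0]},
  ],
  fingers=1,
  squeeze=40,
)

```text
time: 3.05
ee_pos: [0.5077, -0.2959, 0.0239]
tcp_rot: [0.694, -0.136, 0.694, 0.135]
wrist_force: [-0.5, 0.2, 5.6]
gripper_width: 0.224
```

Lifting and carrying the template to the jig, above the height of the chest.

Request:
arm_command(
  deltas=[
    {"offset":[0,0,1.5],"angular":[0,0,0]},
    {"offset":[0,0,4.5],"angular":[0,0,0]},
    {"offset":[0,0,9],"angular":[0,0,0]},
    {"offset":[0,1.5,13],"angular":[0,0,0]},
    {"offset":[0,4,15],"angular":[0,0,-0.02]},
    {"offset":[0,8,15],"angular":[0,0,-0.08]},
    {"offset":[1,12,15],"angular":[0,0,-0.15]},
    {"offset":[2.5,16.5,15],"angular":[0,0,-0.22]},
    {"offset":[4.5,21,15],"angular":[0,0,-0.29]},
    {"offset":[6.5,25.5,15],"angular":[0,0,-0.33]},
    {"offset":[8,29.5,15],"angular":[0,0,-0.33]},
    {"offset":[8.7,32.4,15],"angular":[0,0,-0.33]},
  ],
)

```text
time: 4.25
ee_pos: [0.5947, 0.0314, 0.172]
tcp_rot: [0.706, -0.02, 0.707, 0.021]
wrist_force: [0.2, -0.8, -3.5]
gripper_width: 0.227
```

Request:
arm_command(
  deltas=[
    {"offset":[0,0,0],"angular":[0,0,0]},
    {"offset":[0,0,-2],"angular":[0,0,0]},
    {"offset":[0,0,-5],"angular":[0,0,0]},
    {"offset":[0,0,-7],"angular":[0,0,0]},
    {"offset":[0,0,-7],"angular":[0,0,0]},
    {"offset":[0,0,-7],"angular":[0,0,0]},
  ],
)

```text
time: 4.85
ee_pos: [0.5939, 0.0278, 0.1029]
tcp_rot: [0.706, -0.02, 0.707, 0.02]
wrist_force: [0.9, 0.2, -1.4]
gripper_width: 0.226
```

```bash
python3 - <<'E'
from h import *
snap('wrist','wrist3'); snap('scene','scene3'); snap('side','side3'); o=get_obs(); print(o['ee_pos'],o['tcp_rot'],o['wrist_force'],o['moment'])
z,im,d=load('wrist0')
p=ray(z,346.9,224.4,.025)[:2];a=.0575;X=np.array([np.cos(a),np.sin(a)]);Y=np.array([-X[1],X[0]]);print('pin',p,(p-[.602,.0334])@X,(p-[.602,.0334])@Y)
E
```

```text
[0.59532807 0.02799104 0.10464994] [ 0.70777527 -0.01981403  0.70588904  0.01955071] [-0.08532171 -0.31580056 -2.335576  ] [-0.00354168  0.00370568  0.02740347]
pin [ 0.60125812 -0.02391626] -0.004034522552718901 -0.057178897438399746
```

View pics/wrist3.png

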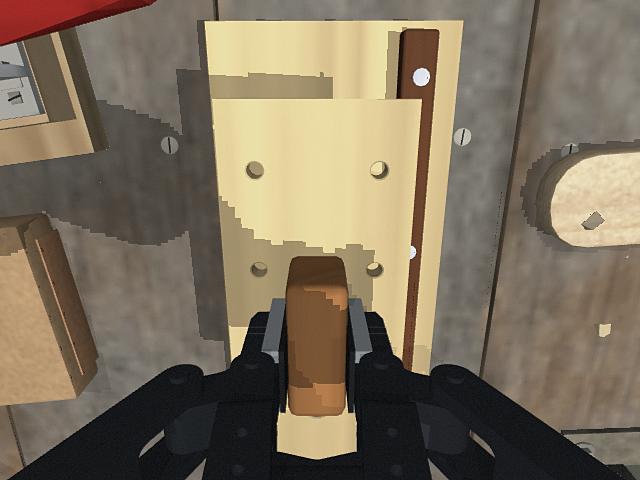

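View pics/side3.png

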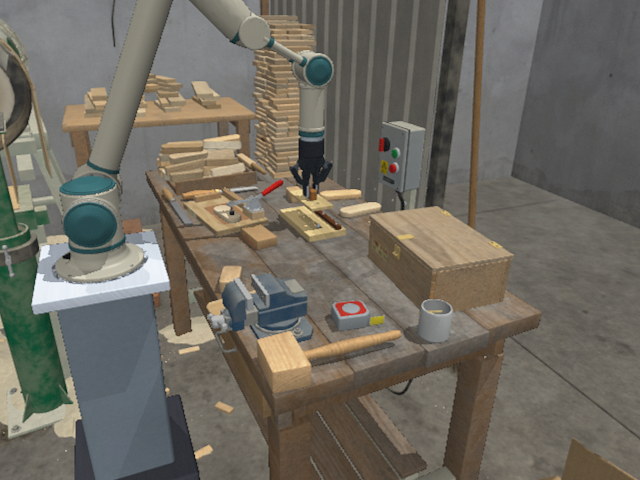

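The template is held level above the bed. Its right edge is clear of the fence at about px 403–420 and the gripper is centred on the bar. I'll measure the held plate against the fence in this view.

```bash
python3 - <<'E'
from h import *
z,im,d=load('wrist3');P=cloud(z,d);hsv=cv2.cvtColor(im,cv2.COLOR_BGR2HSV)
m=np.zeros(d.shape,bool);m[105:250,190:425]=1
h=np.median(P[120:150,250:350,2]);print('plate top z',h, 'near end',np.median(P[105:112,250:380,2]),'far',np.median(P[290:320,245:262,2]))
m&=abs(P[...,2]-h)<.012
m[180:]&=True
def fit(pts):
    A=np.array(pts);p=np.polyfit(A[:,1],A[:,0],1);r=A[:,0]-np.polyval(p,A[:,1]);k=abs(r)<.0012;p=np.polyfit(A[k,1],A[k,0],1);return -p[0],np.polyval(p,.0334),k.sum()
L=[];R=[]
for v in range(110,250,4):
    us=np.nonzero(m[v])[0];L.append(ray(z,us.min()-.5,v,h)[:2]);R.append(ray(z,us.max()+.5,v,h)[:2])
print('L',fit(L),'R',fit(R))
T=[]
for u in range(225,410,5):
    vs=np.nonzero(m[:,u])[0]
# top end edge
mm=np.zeros(d.shape,bool);mm[60:200,205:425]=1;mm&=abs(P[...,2]-h)<.012
for u in range(225,410,5):
    vs=np.nonzero(mm[:,u])[0];T.append(ray(z,u,vs.min()-.5,h)[:2])
T=np.array(T);p=np.polyfit(T[:,0],T[:,1],1);print('top yaw',p[0],'mid',T.mean(0))
b=np.zeros(d.shape,bool);b[250:420,280:350]=1;b&=P[...,2]>h+.02
Q=P[b];print('bar',cv2.minAreaRect((Q[:,:2]*1000).astype(np.float32)),np.median(Q[:,2]))
f=(abs(P[...,2]-.030)<.005)&(hsv[...,2]<130);f[:, :395]=0;f[:,445:]=0;f[300:]=0
R=[];Lf=[]
for v in range(35,290,5):
    us=np.nonzero(f[v])[0]
    if len(us)>3:R.append(ray(z,us.max()+.5,v,.03)[:2])
    if len(us)>3 and v<95:Lf.append(ray(z,us.min()-.5,v,.03)[:2])
print('fenceR',fit(R),'inner',np.mean(Lf,0))
E
```

```text
plate top z 0.08707023463296318 near end 0.08706448641599207 far 0.08725831043944746
L (np.float64(0.056308086051094317), np.float64(0.5592429652361712), np.int64(35)) R (np.float64(0.05570579216219473), np.float64(0.6293075153534924), np.int64(35))
top yaw 0.056441549341592304 mid [0.58952408 0.10898627]
bar ((591.3189697265625, 57.176780700683594), (23.4188232421875, 105.91931915283203), 6.4580464363098145) 0.11690606682033544
fenceR (np.float64(0.05830597312207285), np.float64(0.6484530709451595), np.int64(51)) inner [0.62673737 0.12593506]
```

The measured plate is 70.1 mm wide, with yaw 0.056 against the jig's 0.058. The fence gap is about 3.3 mm, and the hole is about 8 mm on the +y side of where I saw the pin. I'll lower to just above pin height and then close up to the fence.

Request:
arm_command(
  deltas=[
    {"offset":[0,0,-2],"angular":[0,0,0.002]},
    {"offset":[0,0,-4.2],"angular":[0,0,0.002]},
    {"offset":[0,0,-5.1],"angular":[0,0,0.002]},
    {"offset":[0,0,-5.2],"angular":[0,0,0.002]},
    {"offset":[0,0,-5.2],"angular":[0,0,0.002]},
    {"offset":[0,0,-5.2],"angular":[0,0,0.002]},
  ],
)

```text
time: 5.6
ee_pos: [0.5954, 0.0283, 0.0525]
tcp_rot: [0.708, -0.021, 0.706, 0.02]
wrist_force: [0.4, 0.4, -2.0]
gripper_width: 0.225
```

Request:
arm_command(
  deltas=[
    {"offset":[0.1,0,0],"angular":[0,0,0]},
    {"offset":[0.2,0,0],"angular":[0,0,0]},
    {"offset":[0.27,0,0],"angular":[0,0,0]},
    {"offset":[0.27,0,0],"angular":[0,0,0]},
  ],
)

```text
time: 6.0
ee_pos: [0.5972, 0.0284, 0.0515]
tcp_rot: [0.707, -0.021, 0.707, 0.021]
wrist_force: [-0.8, 0.1, -3.0]
gripper_width: 0.224
```

Request:
arm_command(
  deltas=[
    {"offset":[0.02,0,0],"angular":[0,0,0]},
    {"offset":[0.04,0,0],"angular":[0,0,0]},
    {"offset":[0.04,0,0],"angular":[0,0,0]},
  ],
)

```text
time: 6.3
ee_pos: [0.5974, 0.0284, 0.0512]
tcp_rot: [0.707, -0.02, 0.707, 0.021]
wrist_force: [-1.2, -0.7, -3.0]
gripper_width: 0.226
```

Request:
arm_command(
  deltas=[
    {"offset":[0.03,0,0],"angular":[0,0,0]},
    {"offset":[0.03,0,0],"angular":[0,0,0]},
  ],
)

```text
time: 6.5
ee_pos: [0.5975, 0.0284, 0.0513]
tcp_rot: [0.707, -0.021, 0.707, 0.021]
wrist_force: [-0.0, -0.8, -2.8]
gripper_width: 0.228
```

Request:
arm_command(
  deltas=[
    {"offset":[0.03,0,0],"angular":[0,0,0]},
    {"offset":[0.03,0,0],"angular":[0,0,0]},
  ],
)

```text
time: 6.7
ee_pos: [0.5975, 0.0284, 0.0512]
tcp_rot: [0.706, -0.021, 0.707, 0.021]
wrist_force: [-1.8, 0.1, -1.5]
gripper_width: 0.223
```

Request:
arm_command(
  deltas=[
    {"offset":[0.04,0,0],"angular":[0,0,0]},
    {"offset":[0.04,0,0],"angular":[0,0,0]},
  ],
)

```text
time: 6.9
ee_pos: [0.5975, 0.0284, 0.0512]
tcp_rot: [0.706, -0.021, 0.707, 0.021]
wrist_force: [-2.5, 0.1, -0.2]
gripper_width: 0.223
```

Request:
arm_command(
  deltas=[
    {"offset":[0.04,0,0],"angular":[0,0,0]},
    {"offset":[0.04,0,0],"angular":[0,0,0]},
  ],
)

```text
time: 7.1
ee_pos: [0.5975, 0.0284, 0.0512]
tcp_rot: [0.706, -0.021, 0.708, 0.021]
wrist_force: [-4.5, -0.6, 0.4]
gripper_width: 0.226
```

The fence contact shows as about -4 N in x. I'll ease it off slightly and then lower until the plate rests on the pin.

Request:
arm_command(
  deltas=[
    {"offset":[-0.06,0,-0.04],"angular":[0,0,0]},
    {"offset":[-0.06,0,-0.08],"angular":[0,0,0]},
    {"offset":[-0.06,0,-0.08],"angular":[0,0,0]},
  ],
)

```text
time: 7.4
ee_pos: [0.5975, 0.0284, 0.0504]
tcp_rot: [0.706, -0.021, 0.707, 0.021]
wrist_force: [-5.1, -0.4, 0.4]
gripper_width: 0.224
```

Request:
arm_command(
  deltas=[
    {"offset":[0,0,-0.05],"angular":[0,0,0]},
    {"offset":[0,0,-0.05],"angular":[0,0,0]},
  ],
)

```text
time: 7.6
ee_pos: [0.5975, 0.0284, 0.0499]
tcp_rot: [0.706, -0.02, 0.707, 0.021]
wrist_force: [-4.6, -0.1, 0.1]
gripper_width: 0.23
```

Request:
arm_command(
  deltas=[
    {"offset":[-0.03,0,-0.05],"angular":[0,0,0]},
    {"offset":[-0.03,0,-0.05],"angular":[0,0,0]},
  ],
)

```text
time: 7.8
ee_pos: [0.5974, 0.0284, 0.0494]
tcp_rot: [0.706, -0.02, 0.707, 0.021]
wrist_force: [-4.7, -0.5, 0.2]
gripper_width: 0.222
```

Request:
arm_command(
  deltas=[
    {"offset":[0,0,-0.05],"angular":[0,0,0]},
    {"offset":[0,0,-0.05],"angular":[0,0,0]},
  ],
)

```text
time: 8.0
ee_pos: [0.5975, 0.0284, 0.0489]
tcp_rot: [0.706, -0.021, 0.707, 0.021]
wrist_force: [-4.5, -0.9, 0.7]
gripper_width: 0.226
```

Request:
arm_command(
  deltas=[
    {"offset":[-0.05,0,-0.05],"angular":[0,0,0]},
    {"offset":[-0.05,0,-0.05],"angular":[0,0,0]},
  ],
)

```text
time: 8.2
ee_pos: [0.5974, 0.0284, 0.0487]
tcp_rot: [0.707, -0.021, 0.707, 0.021]
wrist_force: [-4.4, -0.3, 1.8]
gripper_width: 0.227
```

Request:
arm_command(
  deltas=[
    {"offset":[0,0,-0.05],"angular":[0,0,0]},
    {"offset":[0,0,-0.05],"angular":[0,0,0]},
  ],
)

```text
time: 8.4
ee_pos: [0.5974, 0.0285, 0.0486]
tcp_rot: [0.707, -0.021, 0.707, 0.021]
wrist_force: [-5.3, 0.4, 4.6]
gripper_width: 0.223
```

```bash
python3 - <<'E'
from h import *
o=get_obs();print(o['ee_pos'],o['wrist_force'],o['moment'])
E
```

```text
[0.59744702 0.0284685  0.04855413] [-5.33535192  0.43557616  4.56209758] [-0.12882838  0.9335665  -0.0960802 ]
```

The plate rests on the pin: z has stopped at 48.6 mm and the upward force is about 5 N. I'll slide towards -y along the fence in small steps.

Request:
arm_command(
  deltas=[
    {"offset":[-0.03,-0.1,0],"angular":[0,0,0]},
    {"offset":[-0.03,-0.2,0],"angular":[0,0,0]},
    {"offset":[-0.02,-0.3,0],"angular":[0,0,0]},
    {"offset":[-0.02,-0.4,0],"angular":[0,0,0]},
  ],
)

```text
time: 8.8
ee_pos: [0.5975, 0.0269, 0.0487]
tcp_rot: [0.707, -0.019, 0.706, 0.022]
wrist_force: [-5.0, 7.9, 3.8]
gripper_width: 0.225
```

Request:
arm_command(
  deltas=[
    {"offset":[0.0,-0.05,0],"angular":[0,0,0]},
    {"offset":[0.01,-0.1,0],"angular":[0,0,0]},
    {"offset":[0.01,-0.15,0],"angular":[0,0,0]},
  ],
)

```text
time: 9.1
ee_pos: [0.5976, 0.0253, 0.0487]
tcp_rot: [0.707, -0.019, 0.706, 0.022]
wrist_force: [-4.6, 6.4, 3.6]
gripper_width: 0.228
```

Request:
arm_command(
  deltas=[
    {"offset":[-0.02,-0.05,0],"angular":[0,0,0]},
    {"offset":[-0.04,-0.1,0],"angular":[0,0,0]},
    {"offset":[-0.06,-0.15,0],"angular":[0,0,0]},
  ],
)

```text
time: 9.4
ee_pos: [0.5977, 0.0224, 0.0482]
tcp_rot: [0.708, -0.02, 0.706, 0.021]
wrist_force: [-2.0, 1.4, -2.7]
gripper_width: 0.229
```

Request:
arm_command(
  deltas=[
    {"offset":[0,-0.05,0],"angular":[0,0,0]},
    {"offset":[0.0,-0.1,0],"angular":[0,0,0]},
  ],
)

```text
time: 9.6
ee_pos: [0.5979, 0.0202, 0.0479]
tcp_rot: [0.708, -0.021, 0.706, 0.02]
wrist_force: [-0.9, 0.3, -2.7]
gripper_width: 0.23
```

Request:
arm_command(
  deltas=[
    {"offset":[0,-0.05,0],"angular":[0,0,0]},
    {"offset":[0.0,-0.1,0],"angular":[0,0,0]},
  ],
)

```text
time: 9.8
ee_pos: [0.5978, 0.0189, 0.0481]
tcp_rot: [0.708, -0.021, 0.706, 0.02]
wrist_force: [0.7, -0.0, -3.2]
gripper_width: 0.224
```

The upward force has vanished (only the weight, -2.7 N, remains) and z has settled 0.5 mm lower, so the hole is over the pin's cone. I'll centre it and lower carefully.

Request:
arm_command(
  deltas=[
    {"offset":[0,0.1,0],"angular":[0,0,0]},
    {"offset":[0,0.1,-0.06],"angular":[0,0,0]},
    {"offset":[0,0.1,-0.12],"angular":[0,0,0]},
    {"offset":[0,0.1,-0.12],"angular":[0,0,0]},
  ],
)

```text
time: 10.2
ee_pos: [0.5967, 0.0204, 0.0467]
tcp_rot: [0.707, -0.021, 0.707, 0.021]
wrist_force: [0.2, 0.4, -2.2]
gripper_width: 0.227
```

Request:
arm_command(
  deltas=[
    {"offset":[0,0,-0.05],"angular":[0,0,0]},
    {"offset":[0,0,-0.1],"angular":[0,0,0]},
    {"offset":[0,0,-0.1],"angular":[0,0,0]},
  ],
)

```text
time: 10.5
ee_pos: [0.5967, 0.0204, 0.0458]
tcp_rot: [0.707, -0.021, 0.707, 0.021]
wrist_force: [0.1, -0.6, -3.3]
gripper_width: 0.227
```

Request:
arm_command(
  deltas=[
    {"offset":[0,0,-0.05],"angular":[0,0,0]},
    {"offset":[0,0,-0.1],"angular":[0,0,0]},
    {"offset":[0,0,-0.15],"angular":[0,0,0]},
    {"offset":[0,0,-0.15],"angular":[0,0,0]},
  ],
)

```text
time: 10.9
ee_pos: [0.5967, 0.0204, 0.0442]
tcp_rot: [0.707, -0.021, 0.707, 0.02]
wrist_force: [-0.3, -0.7, -2.5]
gripper_width: 0.222
```

Request:
arm_command(
  deltas=[
    {"offset":[0,0,-0.05],"angular":[0,0,0]},
    {"offset":[0,0,-0.1],"angular":[0,0,0]},
    {"offset":[0,0,-0.15],"angular":[0,0,0]},
    {"offset":[0,0,-0.15],"angular":[0,0,0]},
  ],
)

```text
time: 11.3
ee_pos: [0.5967, 0.0204, 0.0427]
tcp_rot: [0.707, -0.021, 0.707, 0.021]
wrist_force: [0.1, 0.5, -2.8]
gripper_width: 0.226
```

Free all the way so far. The bed is expected at z of about 41.6 mm.

Request:
arm_command(
  deltas=[
    {"offset":[0,0,-0.05],"angular":[0,0,0]},
    {"offset":[0,0,-0.1],"angular":[0,0,0]},
    {"offset":[0,0,-0.1],"angular":[0,0,0]},
  ],
)

```text
time: 11.6
ee_pos: [0.5968, 0.0204, 0.0419]
tcp_rot: [0.707, -0.021, 0.707, 0.021]
wrist_force: [0.4, 0.6, -2.4]
gripper_width: 0.224
```

Request:
arm_command(
  deltas=[
    {"offset":[0,0,-0.03],"angular":[0,0,0]},
    {"offset":[0,0,-0.03],"angular":[0,0,0]},
  ],
)

```text
time: 11.8
ee_pos: [0.5968, 0.0204, 0.0419]
tcp_rot: [0.707, -0.021, 0.707, 0.021]
wrist_force: [-1.7, -0.1, 0.5]
gripper_width: 0.229
```

```bash
python3 - <<'E'
from h import *
o=get_obs();print(o['time'],o['ee_pos'],o['wrist_force'],o['moment'])
snap('side','side4')
E
```

```text
11.8 [0.59677078 0.0204027  0.0418755 ] [-1.66744255 -0.07682719  0.50779997] [-0.03048849  0.16845088 -0.02256536]
```

The plate is on the bed, 6.7 mm below its resting height on the pin, with no side load. I'll release with a small opening so the fence-side finger stays clear, then lift straight up.

Request:
arm_command(
  deltas=[
    {"offset":[0,0,0.03],"angular":[0,0,0]},
    {"offset":[0,0,0.03],"angular":[0,0,0]},
    {"offset":[0,0,0.03],"angular":[0,0,0]},
    {"offset":[0,0,0.03],"angular":[0,0,0]},
    {"offset":[0,0,0.03],"angular":[0,0,0]},
  ],
  fingers=0.6,
)

```text
time: 12.35
ee_pos: [0.5968, 0.0204, 0.0418]
tcp_rot: [0.707, -0.021, 0.707, 0.021]
wrist_force: [-0.4, -0.2, -0.4]
gripper_width: 0.403
```

Request:
arm_command(
  deltas=[
    {"offset":[0,0,0.5],"angular":[0,0,0]},
    {"offset":[0,0,1.5],"angular":[0,0,0]},
    {"offset":[0,0,4],"angular":[0,0,0]},
    {"offset":[0,0,8],"angular":[0,0,0]},
    {"offset":[0,-3,12],"angular":[0,0,0]},
    {"offset":[0,-6,16],"angular":[0,0,0]},
    {"offset":[0,-8,18],"angular":[0,0,0]},
    {"offset":[0,-8,18],"angular":[0,0,0]},
    {"offset":[0,-8,18],"angular":[0,0,0]},
  ],
)

```text
time: 13.25
ee_pos: [0.5965, -0.0595, 0.2225]
tcp_rot: [0.707, -0.02, 0.706, 0.02]
wrist_force: [-1.5, 1.1, -0.3]
gripper_width: 0.403
```

```bash
python3 - <<'E'
from h import *
snap('wrist','wrist5');snap('side','side5')
z,im,d=load('wrist5');P=cloud(z,d);cv2.imwrite('pics/side5c.png',cv2.resize(load('side5')[1][160:280,230:400],None,fx=4,fy=4))
E
```

```text
(no output)
```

View pics/wrist5.png

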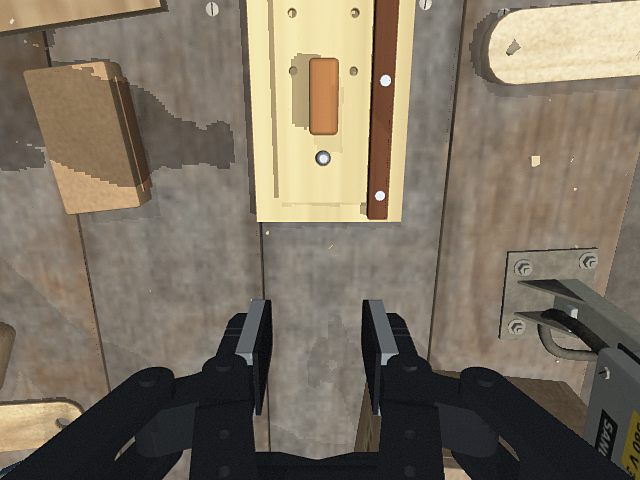

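View pics/side5c.png

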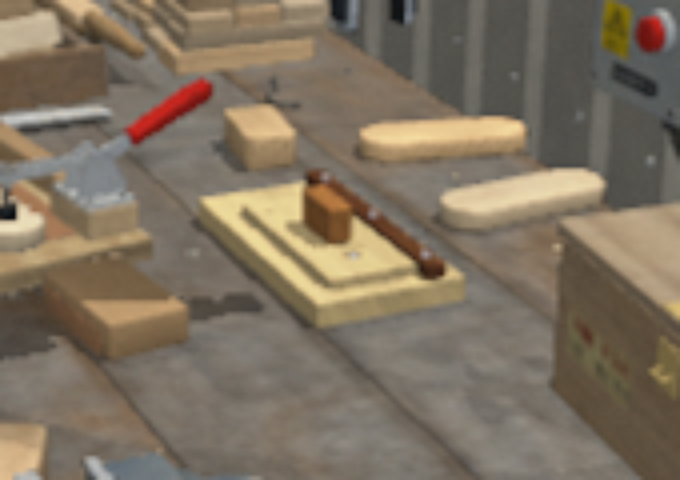

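The pin shows in the big hole at (323,158). The template lies flat on the bed along the fence. I'll check its height and gap before handing in.

```bash
python3 - <<'E'
from h import *
z,im,d=load('wrist5');P=cloud(z,d)
print('plate top z:',[round(float(np.median(P[a:a+8,b:b+8,2])),4) for a,b in[(25,285),(25,340),(180,290),(180,345),(110,350)]],'bed',np.median(P[212:218,300:340,2]))
print('hole/pin',ray(z,323,158,.025))
m=(P[...,2]>.0225)&(P[...,2]<.0285);R=[]
for v in range(0,200,10):
    us=np.nonzero(m[v,255:372])[0]+255
    if len(us):R.append(ray(z,us.min()-.5,v,.026)[:2])
R=np.array(R);p=np.polyfit(R[:,1],R[:,0],1);print('left edge yaw',-p[0],'x@.0334',np.polyval(p,.0334),'exp home',.6325-.0706)
print(get_obs()['time'],get_obs()['wrist_force']); finish_job()
E
```

```text
plate top z: [0.0259, 0.0259, 0.026, 0.0263, 0.0261] bed 0.01806952028501032
hole/pin [ 0.60048196 -0.02344143  0.025     ]
left edge yaw 0.0586566809273988 x@.0334 0.5616530759474447 exp home 0.5619
13.35 [-0.48652362  1.13073353 -0.10684876]
the job is handed in; nothing more can be done
```

The template is home on the jig: its large hole is over the steel pin, it lies flat on the bed along the fence, and I have handed the job in at about 13.4 s. I gripped it by the bar, brought it lightly against the fence until it rested on the pin, and slid it towards -y. When the upward force vanished I lowered it until it touched the bed, about 6.7 mm below where it had rested on the pin. I then let go and moved the arm clear.

**Last checks:**
- **Flatness:** the plate's top measures 25.9–26.3 mm at five points, against 26 mm expected.
- **Alignment:** the plate's yaw is 0.0587 rad and the fence's is about 0.058 rad.
- **Fence gap:** the left long edge is within 0.3 mm of where it should be, which puts the gap at about 0.85 mm (0 to 1.6 mm allowed; camera calibration is good to about 2 mm).
- **Pin:** it is visible in the large hole.
- **Forces:** the contact forces I read while feeling for the pin stayed under about 10 N.

The fence reading stayed near 5 N when I first eased off. It dropped to about zero once the hole was over the pin. One early move was refused for a missing field in the command, and nothing moved. I did not measure the bystanders again, but the arm stayed clear of them.

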